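# Lift the pot carrier out of the cool box and hold it level

## Task

Fold the cool box's lid open to about 110 degrees, so that it leans back a little past upright and stays there by itself. Then lift the orange carrier with both sample pots out of the box by its middle handle and hold it level and still over the middle of the open box, clear above the rim and off the lid, so that it can drip off into the box: finish while holding it there. Keep the carrier level on the way so that the pots stay in their wells, and leave the empty pot, the marker and the timer where they are.

Things in the scene. Friction and masses are not known exactly. Their poses are not given: they have to be found in the camera images.
- cool_box: Blue cool box, white lid, fixed, on a black mat at the left table edge. Outside 92 (its x) by 166 mm (its y), inside 80 by 154; rim 95 mm above its underside. Origin: centre of the underside, 1 mm above the table. z up; -x is the lid handle's side (towards the table edge), +x the hinge side; yaw about -0.7. The cold plate under the carrier is 14 mm above the origin.
- lid (a joint): Opening angle of the lid, rad: 0 closed on the rim, 1.57 upright, 1.92 = 110 degrees (leaning back), end of travel 2.6. A friction hinge: the lid stays at any angle; about 4 N at the handle moves it. It starts closed or ajar, up to 0.5 rad.
- lid_hinge (a point): Middle of the hinge line, the back (+x) upper edge of the rim: [0.046, 0, 0.095] in the box's frame. The hinge line runs along the box's y; axes as the box's.
- lid_handle (a point): Middle of the lid's handle, a round steel bar of 10 mm diameter parallel to the hinge, 80 mm clear between two black arms. Lid closed: 132 mm in front (-x) of the hinge line, 14 mm above it, and 40 mm in front of the lid's front face; it turns with the lid. The lid is 41 mm deep, its closed top 136 mm above the box's underside. Axes turn with the lid; as the box's at 0.
- carrier: Orange lift-out carrier, loose in the box, 72 (its x) by 146 mm (its y), some 4 mm play to the walls all round, nearly parallel to the box; about 0.2 kg, with pots 0.3 kg. Origin: centre of its underside, z up. A loose pot stands in the well on either side of the middle handle; the pots' lids are 61 mm above the carrier's underside.
- carrier_grip (a point): Centre of the carrier's handle: an upright black grip 12 mm thick (along the carrier's y), 40 mm wide (its x; 58 with the orange uprights at its ends) and 28 mm tall, centred 98 mm above the carrier's underside; top at 112 mm. Grip it across the 12 mm, fingers closing along the carrier's y. Axes as the carrier's.
- well_a (a point): Floor centre of the carrier's well at its -y side, 38 mm from the middle, 5 mm above its underside.
- well_b (a point): Floor centre of the carrier's well at its +y side, 38 mm from the middle, 5 mm above its underside.
- pot_a: Lidded sample pot, white lid, yellow inside, 61 mm across and 56 mm tall, origin at the centre of its underside; stands loose in well_a.
- pot_b: Lidded sample pot, white lid, orange inside, 61 mm across and 56 mm tall, origin at the centre of its underside; stands loose in well_b.
- empty_pot: Empty clear pot without lid, 58 mm across, 52 mm tall, origin at the centre of its underside. Leave it alone.
- marker: Blue and white felt marker, 132 mm long (its y), 18 mm thick, lying between the rows of pots; origin under its middle. Leave it alone.
- timer: Small square bench timer, 62 by 62 by 20 mm, origin at the centre of its underside. Leave it alone.

How it is judged:
By the outcome, as a careful person would: the job done as asked, in the order asked, and still so for the second after the job is handed in, while the arm keeps its last pose, push and grip.
It also fails if it takes over 58 s, if anything falls off the work surface, if the arm or the gripper's body presses on something with over 40 N, if the wrist force passes 120 N, or if a joint passes its speed limit or range.

## Robot

A 7-joint arm with a two-finger parallel gripper is mounted at the origin on a cart in front of the work surface, level with it; the furniture and walls round the work are solid. World frame = base frame: x ahead of the robot, y to its left, z up, the work surface at z = 0. Lengths are in m, angles in rad, forces in N, time in s.
With the tool pointing down it reaches from about 0.4 to 0.85 m from the base axis. Payload 10.4 kg.
Tool frame: the origin (TCP) lies between the finger pads, 19 mm behind the fingertips; this is the grasp point; z points along the fingers, y is the line along which they close (so a half turn about z gives the same grasp; the last joint's range is limited). The gripper opens to 87 mm and grips with 3 to 60 N. Pads are 19 mm wide; open, the fingers measure 117 mm over their backs; the gripper's body (75 mm by 190 mm) begins 51 mm behind the grasp point.
Start: joints at [1.202, 0.332, -0.065, 1.46, 0.022, 1.35, -0.088], TCP at [0.212, -0.588, 0.241] pointing down, gripper open.
Joint ranges: [-2.6, 2.6], [-0.5, 2.12], [-1.47, 1.34], [0.16, 2.42], [-1.27, 4.41], [0.06, 2.06], [-2.6, 2.6]. Speed limits (rad/s): [2.22, 2.22, 2.79, 2.79, 3.14, 3.14, 3.14].

## Interface

Orientations are given as a unit quaternion [w, x, y, z].
In Python, from cell import manip gives the robot as it stands.
- The arm moves only by the tool send_rows, never from a script. Its argument "motion" is a list of rows, each a list of 6 numbers: the shift along the tool's x, y, z in cm, then the turn, a rotation vector about the tool's x, y, z in degrees. A call has 1 to 8 rows; each row shifts and turns the commanded pose from where the row before left it, along the tool's axes as they then stand; what a row does not reach is not made up. A row lasts 1/8 s, in which the tool goes at most 62.5 mm and 10.7 degrees, less where a joint would pass 70% of its speed; a pose out of reach is approached as far as the arm can. A call with a gripper value outside its range is refused whole. "claw" is the finger opening in cm, from 0 to 8.7, set as the call begins (left out, the last holds). The fingers move at their own pace and stop on an object; the grip force is fixed at half the most. Time passes only in rows, so rows that do not move let the fingers close. It gives the time, the measured TCP pose, the force, the opening and the grip force at its end, in the units of the state.
- manip.get_state(): the state, without advancing time (a new reading comes with each control period).
- manip.camera(name): name is "side" or "top" or "wrist"; returns (picture, depth): 384x512x3 uint8, red, green, blue; 384x512 float32, m along the optical axis (not along the pixel's ray), 0 where there is no reading.
- manip.camera_params(name): a dict with "camera_matrix" (3x3 intrinsics, pixels), "dist" ([k1, k2, p1, p2, k3] as OpenCV has them; the pictures are not rectified), "world_to_cam" (4x4, takes a point from world to camera coordinates). Camera axes: x right, y down, z forward; pixel columns grow to the right and rows downward; lengths in m; the calibration is good to about 2 mm. A picture is of the moment at which its call begins: read the wrist's pose just before it. camera_params takes no time and is no camera call; for the wrist camera it gives the pose at the moment of the call.
- manip.sign_off(): hands the job in; it is judged then, once.
Trained networks look in the newest picture that a camera, given by its name, has taken for a name from the list of things; names that differ only in an ending like _2 or _b are one class to them, and where a whole thing is asked for, a point or a joint stands for the part that bears it (a point fixed in the world has none). Each returns a list of dicts, best first, with "p" (0 to 1); they miss things now and then, are a little off and sometimes report something else, mostly with a low value. They report only what shows in the picture. A call takes as long as a camera call.
- manip.cut_out(target, camera): "pixels" (384x512 bool, what is visible of it) and "uv" ([column, row] in pixels, amid what is visible of it).
The state is a dict: "time": time; "qpos": joint angles; "joint_velocities": joint speeds; "effort": joint torques, N m; "tcp_pos": TCP position; "orientation": TCP orientation; "contact_force": force on the tool from outside, world axes, zero at the start; "ft_torque": the same for the moment, N m; "gripper_width": opening from 0.0 (shut) to 1.0 (fully open); "finger_force": force on a finger pad.
Only numpy, scipy, OpenCV 4.12 (cv2) and the standard library are available. Lean on these libraries where they do the work, as an engineer would, in place of code of your own. Each camera call takes 0.05 s, during which the arm holds its last target. There are 200 camera calls.

## Working session

There is one attempt and no reset: what is moved stays moved. The work goes in short steps, Python scripts to look and compute and a tool call to move; the robot and the scene stay as the last step left them, time stands still between calls to the robot, and variables do not carry over. Pictures are saved under pics/ and viewed, at most 10 in all, crops included, and the job is handed in when it is done.

Besides the shell and the picture viewer there is one more tool, called after "Call:" by a JSON object that holds its "name" and its "arguments". send_rows: Moves the arm, as the interface text tells. Its arguments: {"type":"object","properties":{"motion":{"type":"array","items":{"type":"array","items":{"type":"number"}}},"claw":{"type":"number"}},"required":["motion"]}

```bash
ls; mkdir -p pics
cat > h.py <<'E'
import numpy as np, cv2
from cell import manip
from scipy.spatial.transform import Rotation as R
def cloud(name):
    P=manip.camera_params(name); im,d=manip.camera(name)
    K=np.array(P["camera_matrix"]);D=np.array(P["dist"]);T=np.array(P["world_to_cam"])
    v,u=np.mgrid[0:384,0:512]
    n=cv2.undistortPoints(np.stack([u,v],-1).reshape(-1,1,2).astype(float),K,D).reshape(384,512,2)
    c=np.concatenate([n*d[...,None],d[...,None]],-1)
    w=(c-T[:3,3])@T[:3,:3]
    w[d==0]=np.nan
    return im,w
def save(im,n): cv2.imwrite(f"pics/{n}.png",im[...,::-1])
def rq(q): return R.from_quat([q[1],q[2],q[3],q[0]])
E
python3 - <<'E'
from h import *
s=manip.get_state(); print(s)
print(rq(s['orientation']).as_matrix().round(3))
ims=[]
for c in ["side","top"]:
    im,w=cloud(c); ims.append(im); np.save(c+".npy",w)
    print(c,np.array(manip.camera_params(c)["world_to_cam"]).round(3).tolist())
    for t in ["cool_box","lid","lid_handle"]:
        for r in manip.cut_out(t,c)[:2]: print(t,r["p"],r["uv"],np.nanmedian(w[r["pixels"]],0).round(3))
save(np.vstack([cv2.resize(i,(400,300)) for i in ims]),"a")
E
```

```text
pics
{'time': 0.0, 'qpos': array([ 1.20238246,  0.33289013, -0.06469483,  1.46092734,  0.02160275,
        1.34990692, -0.08847555]), 'joint_velocities': array([-8.35573254e-05, -8.57244150e-04,  4.78704854e-05,  5.39064919e-04,
       -2.74382614e-04, -5.98837024e-05,  3.87175420e-04]), 'effort': array([ 7.77912101e-04, -6.23250747e+01,  2.52855476e-02, -3.89897275e+01,
       -6.12718030e-02,  3.97577626e-02,  1.31271231e-04]), 'tcp_pos': array([ 0.21172203, -0.58766595,  0.24044918]), 'orientation': array([-7.00457425e-04,  9.85085032e-01,  1.72066744e-01, -1.58111726e-04]), 'contact_force': array([-0.0975309 , -0.13491575, -0.15525796]), 'ft_torque': array([-0.04883796,  0.03154623,  0.03489101]), 'finger_force': 0.0, 'gripper_width': 0.9993153845781966}
[[ 0.941  0.339 -0.001]
 [ 0.339 -0.941  0.001]
 [-0.    -0.001 -1.   ]]
side [[-0.921, -0.39, 0.011, 0.522], [-0.243, 0.55, -0.799, 0.107], [0.305, -0.738, -0.601, 1.025], [0.0, 0.0, 0.0, 1.0]]
cool_box 0.21 [244.4, 184.2] [0.582 0.045 0.015]
cool_box 0.18 [176.1, 246.0] [0.581 0.377 0.076]
lid 0.96 [195.8, 218.2] [0.548 0.35  0.143]
lid 0.71 [308.3, 169.9] [ 0.442 -0.095  0.015]
lid_handle 0.76 [197.4, 219.4] [0.549 0.35  0.143]
top [[0.012, -1.0, -0.006, 0.155], [-0.992, -0.011, -0.125, 0.527], [0.125, 0.008, -0.992, 0.866], [0.0, 0.0, 0.0, 1.0]]
cool_box 0.63 [186.5, 174.8] [0.552 0.325 0.145]
lid 0.75 [184.5, 167.8] [0.557 0.33  0.145]
lid_handle 0.6 [188.0, 168.5] [0.556 0.33  0.145]
```

View pics/a.png

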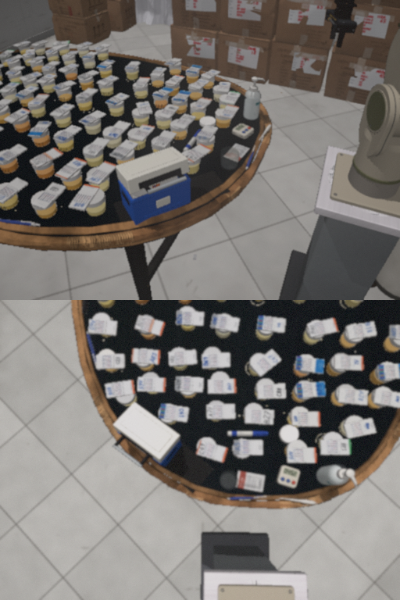

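The pictures show the box with its lid ajar at the left table edge, around (150,185) in the side half and (148,435) in the top half of the sheet. The handle points to the lower left. Next I fit its pose.

Run:
```python
from h import *
pts=[];
for c in ["side","top"]:
    im,w=cloud(c); hsv=cv2.cvtColor(im,cv2.COLOR_RGB2HSV)
    near=(np.hypot(w[...,0]-.56,w[...,1]-.33)<.17)
    blue=near&(hsv[...,0]>100)&(hsv[...,0]<130)&(hsv[...,1]>120)&(w[...,2]>.01)&(w[...,2]<.11)
    L=max(manip.cut_out("lid",c),key=lambda r:r["p"])["pixels"]
    lid=L&near&(w[...,2]>.1)&(hsv[...,1]<60)&(hsv[...,2]>120)
    p=w[lid]; 
    # ransac plane
    rng=np.random.default_rng(0);best=None
    for _ in range(300):
        a,b,d=p[rng.choice(len(p),3,False)]; n=np.cross(b-a,d-a); n/=np.linalg.norm(n)+1e-12
        i=abs((p-a)@n)<.002
        if best is None or i.sum()>best.sum(): best=i
    q=p[best]; n=np.linalg.svd(q-q.mean(0))[2][2]; n*=np.sign(n[2])
    print(c,len(p),best.sum(),"n",n.round(4),"tilt",np.arccos(n[2]),"mean",q.mean(0).round(4))
    rect=cv2.minAreaRect(q[:,:2].astype(np.float32)*1000); print(rect, cv2.boxPoints(rect).round(0).tolist())
    b=w[blue]; print("blue",len(b)); rect=cv2.minAreaRect(b[:,:2].astype(np.float32)*1000);print(rect,cv2.boxPoints(rect).round(0).tolist(),np.percentile(b[:,2],[1,50,99]))
    np.savez(c,lid=p,blue=b)
    x,y=(120,180) if c=="side" else (100,110)
    cr=im[y:y+150,x:x+200]; save(cv2.resize(cr,(800,600)),"b_"+c)
```

```text
side 2865 1612 n [ 0.167  -0.1348  0.9767] tilt 0.21629524355034144 mean [0.5661 0.3289 0.1472]
((565.9890747070312, 325.02752685546875), (166.60400390625, 91.31541442871094), 54.37322998046875) [[480.0, 284.0], [555.0, 231.0], [652.0, 366.0], [577.0, 419.0]]
blue 2321
((558.7051391601562, 331.862060546875), (169.28872680664062, 94.4362564086914), 53.682655334472656) [[471.0, 292.0], [547.0, 236.0], [647.0, 372.0], [571.0, 428.0]] [0.01114948 0.05852378 0.09614871]
top 3217 2331 n [ 0.1648 -0.121   0.9789] tilt 0.20593542815049928 mean [0.5649 0.3239 0.1472]
((567.38232421875, 324.3089599609375), (163.55258178710938, 88.681396484375), 53.61852264404297) [[483.0, 285.0], [555.0, 232.0], [652.0, 364.0], [580.0, 416.0]]
blue 222
((572.4088134765625, 267.5750732421875), (191.8878173828125, 58.26504135131836), 2.0079164505004883) [[476.0, 293.0], [478.0, 235.0], [669.0, 242.0], [667.0, 300.0]] [0.01171288 0.06077811 0.09485897]
```

View pics/b_side.png

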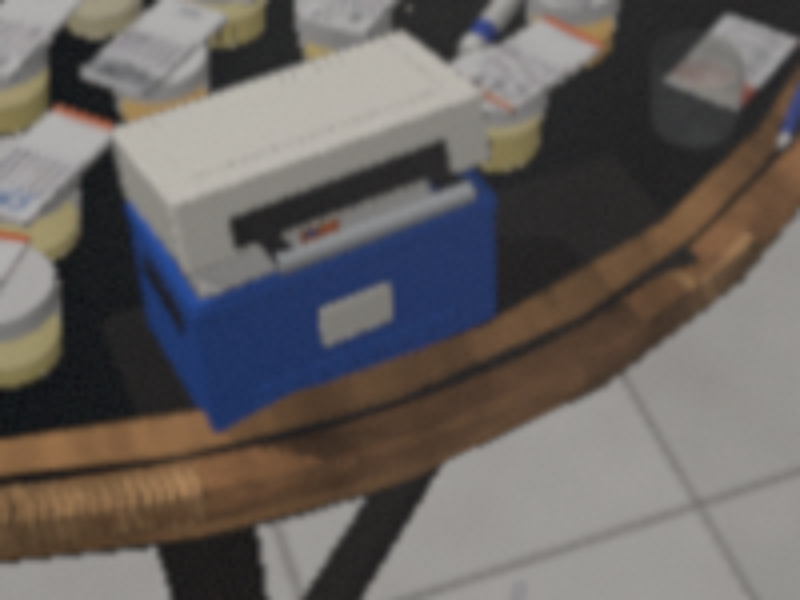

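View pics/b_top.png

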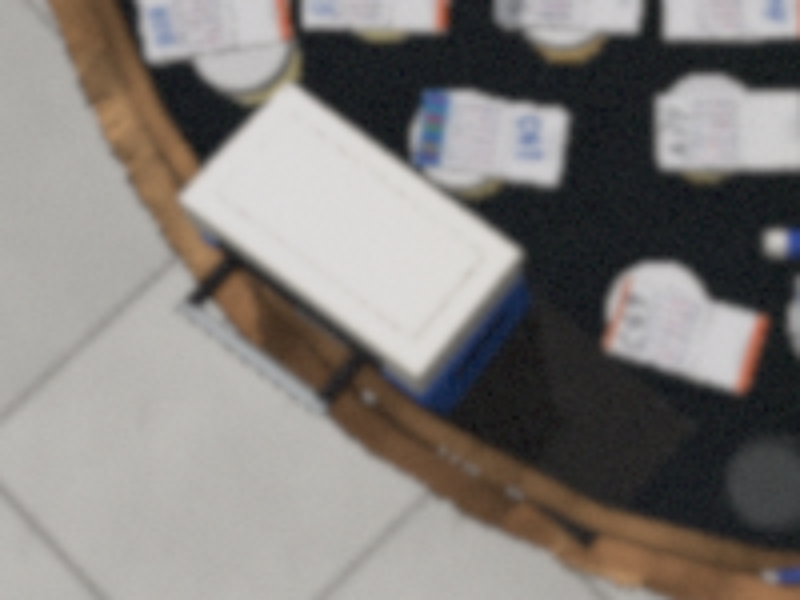

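```bash
cat >> h.py <<'E'
YAW=-0.635
def rows_to(p,ydir=None,n=None,src=None):
    """print rows (cm,deg) in tool axes from the present pose to p; ydir: wished tool y in the plane (deg), tool down"""
    s=manip.get_state(); M=rq(s["orientation"]); p0=np.array(s["tcp_pos"])
    if ydir is not None:
        a=np.radians(ydir); y=np.array([np.cos(a),np.sin(a),0]); z=np.array([0,0,-1.])
        G=R.from_matrix(np.stack([np.cross(y,z),y,z],1))
    else: G=M
    rv=(M.inv()*G).as_rotvec(degrees=True); d=np.array(p)-p0
    n=n or int(max(np.linalg.norm(d)/.05,np.linalg.norm(rv)/9))+1
    for i in range(n):
        Mi=M*R.from_rotvec(rv*i/n,degrees=True)
        print(np.r_[Mi.inv().apply(d/n)*100,rv/n].round(2).tolist())
E
python3 - <<'E'
from h import *
from scipy.optimize import least_squares
b=np.load("side.npz")["blue"]
def f(q):
    o=q[:2];c,s=np.cos(q[2]),np.sin(q[2]);l=(b[:,:2]-o)@np.array([[c,-s],[s,c]])
    e=abs(l)-[.046,.083]
    return np.clip(e.max(1),-.02,.02)  # outline distance
r=least_squares(f,[.5587,.3319,-.635],loss="soft_l1",f_scale=.002);print(r.x,np.sqrt(np.mean(r.fun**2)), np.median(abs(f(r.x))))
o=r.x[:2];c,s=np.cos(r.x[2]),np.sin(r.x[2]);X=np.array([c,s]);Y=np.array([-s,c])
for cam in ["side","top"]:
    w=np.load(cam+".npy"); l=np.stack([(w[...,:2]-o)@X,(w[...,:2]-o)@Y,w[...,2]],-1)
    m=(l[...,0]<-.06)&(l[...,0]>-.1)&(abs(l[...,1])<.035)&(l[...,2]>.1)&(l[...,2]<.2)
    q=l[m];print(cam,len(q),np.median(q,0),q.min(0),q.max(0))
    t=np.load(cam+".npz")["lid"]; t=np.c_[(t[:,:2]-o)@X,(t[:,:2]-o)@Y,t[:,2]]
    print(np.percentile(t,[1,99],0).round(4).tolist())
w=np.load("top.npy"); print("max z by y band",[ (round(y,1),np.nanmax(np.where((abs(w[...,1]-y)<.1)&(w[...,0]>.2),w[...,2],0)).round(3)) for y in np.arange(-.6,.6,.1)])
w=np.load("side.npy"); print([ (round(y,1),np.nanpercentile(np.where((abs(w[...,1]-y)<.1)&(w[...,0]>.35)&(w[...,0]<.9),w[...,2],0),99.99).round(3)) for y in np.arange(-.6,.6,.1)])
print("bar",[np.round([*(o+X*x),z],3).tolist() for x,z in [(-.08,.137)]])
E
```

```text
[ 0.56027415  0.32940984 -0.62701749] 0.0012043199980785498 0.0007338576802082553
side 187 [-0.08314057  0.00206259  0.14120849] [-0.08809903 -0.03413278  0.13418397] [-0.07586777  0.03496171  0.14514208]
[[-0.0839, -0.0806, 0.1173], [0.0502, 0.0832, 0.1556]]
top 145 [-0.07937083  0.00084497  0.14153078] [-0.08460235 -0.03494789  0.13600454] [-0.07494172  0.03475778  0.14595504]
[[-0.0816, -0.0814, 0.1342], [0.0519, 0.0795, 0.1561]]
max z by y band [(np.float64(-0.6), np.float64(0.0)), (np.float64(-0.5), np.float64(0.067)), (np.float64(-0.4), np.float64(0.067)), (np.float64(-0.3), np.float64(0.168)), (np.float64(-0.2), np.float64(0.168)), (np.float64(-0.1), np.float64(0.101)), (np.float64(-0.0), np.float64(0.067)), (np.float64(0.1), np.float64(0.066)), (np.float64(0.2), np.float64(0.157)), (np.float64(0.3), np.float64(0.158)), (np.float64(0.4), np.float64(0.158)), (np.float64(0.5), np.float64(0.157))]
[(np.float64(-0.6), np.float64(0.009)), (np.float64(-0.5), np.float64(0.063)), (np.float64(-0.4), np.float64(0.064)), (np.float64(-0.3), np.float64(0.165)), (np.float64(-0.2), np.float64(0.165)), (np.float64(-0.1), np.float64(0.088)), (np.float64(-0.0), np.float64(0.064)), (np.float64(0.1), np.float64(0.064)), (np.float64(0.2), np.float64(0.153)), (np.float64(0.3), np.float64(0.156)), (np.float64(0.4), np.float64(0.156)), (np.float64(0.5), np.float64(0.155))]
bar [[0.495, 0.376, 0.137]]
```

```bash
sed -i 's/^YAW=.*/YAW=-0.628; O=np.array([.5602,.3295]); X=np.array([.810,-.587]); Y=np.array([.587,.810])/' h.py
python3 - <<'E'
from h import *
rows_to([.5,-.25,.31],-35.9,8)
E
```

```text
[4.82, -2.75, -0.86, 0.0, -0.0, -4.29]
[5.01, -2.39, -0.86, 0.0, -0.0, -4.29]
[5.18, -2.01, -0.86, 0.0, -0.0, -4.29]
[5.31, -1.61, -0.86, 0.0, -0.0, -4.29]
[5.42, -1.21, -0.86, 0.0, -0.0, -4.29]
[5.49, -0.8, -0.86, 0.0, -0.0, -4.29]
[5.54, -0.39, -0.86, 0.0, -0.0, -4.29]
[5.55, 0.02, -0.86, 0.0, -0.0, -4.29]
```

Call:
{"name": "send_rows", "arguments": {"motion": [[4.8, -2.7, -0.9, 0, 0, -4.3], [5, -2.4, -0.9, 0, 0, -4.3], [5.2, -2, -0.9, 0, 0, -4.3], [5.3, -1.6, -0.9, 0, 0, -4.3], [5.4, -1.2, -0.9, 0, 0, -4.3], [5.5, -0.8, -0.9, 0, 0, -4.3], [5.5, -0.4, -0.9, 0, 0, -4.3], [5.5, 0, -0.9, 0, 0, -4.3]], "claw": 3.2}}

```text
time: 1.6
tcp_pos: [0.4997, -0.2496, 0.3138]
orientation: [0.0, 0.89, 0.457, 0.0]
contact_force: [1.1, -0.6, -0.3]
gripper_width: 0.372
finger_force: 0.0
```

Run:
```python
from h import *
print(manip.get_state()['tcp_pos'],manip.get_state()['qpos'])
rows_to([.4946,.377,.24],-35.9)
```

```text
[ 0.49972623 -0.24956579  0.3138202 ] [ 0.74590549  0.18352043 -0.42006616  1.5064831   0.07522576  1.46690527
 -0.29803335]
[3.89, -2.84, 0.57, 0.0, 0.0, 0.02]
[3.89, -2.84, 0.57, 0.0, 0.0, 0.02]
[3.89, -2.84, 0.57, 0.0, 0.0, 0.02]
[3.89, -2.85, 0.57, 0.0, 0.0, 0.02]
[3.89, -2.85, 0.57, 0.0, 0.0, 0.02]
[3.89, -2.85, 0.57, 0.0, 0.0, 0.02]
[3.89, -2.85, 0.57, 0.0, 0.0, 0.02]
[3.89, -2.85, 0.57, 0.0, 0.0, 0.02]
[3.89, -2.85, 0.57, 0.0, 0.0, 0.02]
[3.88, -2.85, 0.57, 0.0, 0.0, 0.02]
[3.88, -2.85, 0.57, 0.0, 0.0, 0.02]
[3.88, -2.86, 0.57, 0.0, 0.0, 0.02]
[3.88, -2.86, 0.57, 0.0, 0.0, 0.02]
```

Call:
{"name": "send_rows", "arguments": {"motion": [[3.9, -2.8, 0.6, 0, 0, 0], [3.9, -2.8, 0.6, 0, 0, 0], [3.9, -2.9, 0.6, 0, 0, 0], [3.9, -2.8, 0.6, 0, 0, 0], [3.9, -2.9, 0.6, 0, 0, 0], [3.9, -2.9, 0.6, 0, 0, 0], [3.9, -2.8, 0.6, 0, 0, 0], [3.9, -2.9, 0.6, 0, 0, 0]]}}

```text
time: 2.6
tcp_pos: [0.4962, 0.1368, 0.2653]
orientation: [0.0, 0.89, 0.455, 0.0]
contact_force: [1.4, 0.2, -0.7]
gripper_width: 0.366
finger_force: 0.0
```

Call:
{"name": "send_rows", "arguments": {"motion": [[3.9, -2.8, 0.5, 0, 0, 0], [3.9, -2.9, 0.5, 0, 0, 0], [3.9, -2.8, 0.5, 0, 0, 0], [3.9, -2.9, 0.5, 0, 0, 0], [3.8, -2.9, 0.6, 0, 0, 0], [0, 0, 0, 0, 0, 0], [0, 0, 0, 0, 0, 0]]}}

```text
time: 3.48
tcp_pos: [0.494, 0.376, 0.2391]
orientation: [0.0, 0.89, 0.456, -0.0]
contact_force: [0.2, -0.6, -0.2]
gripper_width: 0.368
finger_force: 0.0
```

Run:
```python
from h import *
print(manip.get_state()['tcp_pos'],manip.get_state()['qpos'])
rows_to([.4946,.377,.139],-35.9,3)
im,w=cloud("wrist"); save(im,"w1")
l=np.stack([(w[...,:2]-O)@X,(w[...,:2]-O)@Y,w[...,2]],-1)
m=(l[...,0]<-.06)&(l[...,0]>-.1)&(abs(l[...,1])<.03)&(l[...,2]>.1)&(l[...,2]<.16)
q=l[m];print(len(q));
if len(q): print(np.median(q,0),q.min(0),q.max(0))
```

```text
[0.49398788 0.37604587 0.23906951] [-0.11504683  0.44031988 -0.81940306  1.44195488  0.32200412  1.39805133
 -1.56652545]
[0.04, -0.0, 3.34, 0.01, 0.01, 0.03]
[0.04, -0.0, 3.34, 0.01, 0.01, 0.03]
[0.04, -0.0, 3.34, 0.01, 0.01, 0.03]
631
[-0.07770834  0.0025598   0.14183113] [-0.08230841 -0.02998253  0.136648  ] [-0.07283151  0.02993642  0.1443177 ]
```

View pics/w1.png

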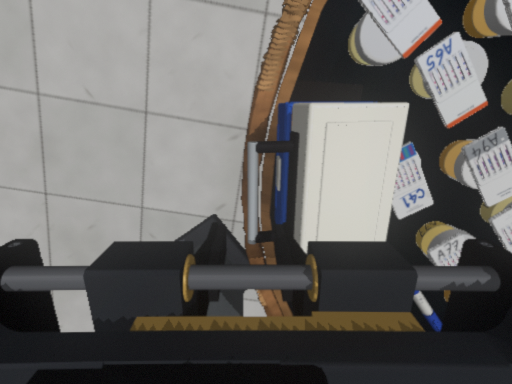

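The bar (column 252, rows 145–240) sits midway between the fingers, so I go down and grip it.

Call:
{"name": "send_rows", "arguments": {"motion": [[0, 0.1, 0, 0, 0, 0], [0, 0, 3.4, 0, 0, 0], [0, 0, 2, 0, 0, 0], [0, 0, 2, 0, 0, 0], [0, 0, 1.5, 0, 0, 0], [0, 0, 1.2, 0, 0, 0], [0, 0, 0, 0, 0, 0]], "claw": 2.6}}

```text
time: 4.4
tcp_pos: [0.4943, 0.3756, 0.1374]
orientation: [0.0, 0.89, 0.456, -0.001]
contact_force: [0.4, -0.2, -0.1]
gripper_width: 0.297
finger_force: 0.0
```

Call:
{"name": "send_rows", "arguments": {"motion": [[0, 0, 0, 0, 0, 0], [0, 0, 0, 0, 0, 0], [0, 0, 0, 0, 0, 0], [0, 0, 0, 0, 0, 0]], "claw": 0}}

```text
time: 4.9
tcp_pos: [0.496, 0.3752, 0.1387]
orientation: [0.001, 0.89, 0.455, 0.001]
contact_force: [5.3, -0.9, -0.8]
gripper_width: 0.1
finger_force: 30.0
```

Run:
```python
from h import *
s=manip.get_state(); print(s['tcp_pos'],s['contact_force'],s['finger_force'],s['gripper_width']*87)
d=(s['tcp_pos'][:2]-O); x=d@X; z=s['tcp_pos'][2]-.096; print("x",x,"y",d@Y)
t0=np.arctan2(z,.046-x)-np.arctan2(.014,.132); print("th",t0, np.hypot(z,.046-x))
h=lambda t:np.array([.046-.132*np.cos(t)+.014*np.sin(t), .096+.132*np.sin(t)+.014*np.cos(t)])
T=np.linspace(.21,1.92,17);D=np.diff([h(t) for t in T],axis=0)*100
for t,d in zip(T[1:],D): print(round(t,3),d.round(2))
```

```text
[0.49600736 0.37523878 0.1387322 ] [ 5.34701805 -0.91063002 -0.84758484] 30.001176595687866 8.67399609178699
x -0.0788447078239598 y -0.0006326659899729168
th 0.22411779431802448 0.13195545521414226
0.317 [0.51 1.32]
0.424 [0.65 1.26]
0.531 [0.78 1.18]
0.638 [0.9  1.09]
0.744 [1.01 0.99]
0.851 [1.11 0.88]
0.958 [1.2  0.75]
1.065 [1.27 0.62]
1.172 [1.33 0.48]
1.279 [1.38 0.34]
1.386 [1.41 0.19]
1.492 [1.42 0.04]
1.599 [ 1.41 -0.11]
1.706 [ 1.39 -0.26]
1.813 [ 1.36 -0.41]
1.92 [ 1.31 -0.55]
```

Call:
{"name": "send_rows", "arguments": {"motion": [[0, 0.6, -1.3, 0, 0, 0], [0, 0.7, -1.3, 0, 0, 0], [0, 0.8, -1.2, 0, 0, 0], [0, 0.9, -1.1, 0, 0, 0], [0, 1, -1, 0, 0, 0], [0, 1.1, -0.9, 0, 0, 0], [0, 1.2, -0.7, 0, 0, 0], [0, 1.3, -0.6, 0, 0, 0]]}}

```text
time: 5.9
tcp_pos: [0.5548, 0.3329, 0.2214]
orientation: [-0.001, 0.89, 0.457, -0.0]
contact_force: [-7.2, 1.5, 4.4]
gripper_width: 0.104
finger_force: 30.0
```

```bash
cat > th.py <<'E'
from h import *
s=manip.get_state(); print(s['tcp_pos'],s['contact_force'],s['finger_force'],s['gripper_width']*87)
d=(s['tcp_pos'][:2]-O); x=d@X; z=s['tcp_pos'][2]-.096; print("x",x,"y",d@Y)
t0=np.arctan2(z,.046-x)-np.arctan2(.014,.132); print("th",t0, np.hypot(z,.046-x))
h=lambda t:np.array([.046-.132*np.cos(t)+.014*np.sin(t), .096+.132*np.sin(t)+.014*np.cos(t)])
print("to 1.92",(h(1.92)-[x,z+.096])*100)
print("up dir",rq(s['orientation']).as_matrix()[:,2])
E
python3 th.py
```

```text
[0.55477448 0.33286156 0.2214457 ] [-7.22892432  1.53053158  4.37939783] 30.002608001232147 9.088636525155922
x -0.006367912448516647 y -0.0004619158395522859
th 1.0696682578570431 0.13593756937779067
to 1.92 [11.0686703 -0.6202596]
up dir [-0.00149152  0.00160795 -0.99999759]
```

Call:
{"name": "send_rows", "arguments": {"motion": [[0, 1.3, -0.5, 0, 0, 0], [0, 1.4, -0.3, 0, 0, 0], [0, 1.4, -0.2, 0, 0, 0], [0, 1.4, 0, 0, 0, 0], [0, 1.4, 0.1, 0, 0, 0], [0, 1.4, 0.3, 0, 0, 0], [0, 1.4, 0.4, 0, 0, 0], [0, 1.4, 0.6, 0, 0, 0]]}}

```text
time: 6.9
tcp_pos: [0.647, 0.2659, 0.2151]
orientation: [0.0, 0.89, 0.456, -0.0]
contact_force: [-1.3, 1.5, 3.9]
gripper_width: 0.102
finger_force: 30.0
```

Call:
{"name": "send_rows", "arguments": {"motion": [[0, 0.1, 0, 0, 0, 0], [0, 0, 0, 0, 0, 0]]}}

```text
time: 7.15
tcp_pos: [0.6475, 0.2653, 0.2147]
orientation: [0.0, 0.89, 0.455, -0.0]
contact_force: [1.6, 1.7, -0.9]
gripper_width: 0.104
finger_force: 30.0
```

```bash
python3 th.py
python3 - <<'E'
from h import *
im,w=cloud("side"); save(im[100:340,60:380],"s2")
l=np.stack([(w[...,:2]-O)@X,(w[...,:2]-O)@Y,w[...,2]],-1)
# underside of lid (inner face) seen from side camera
m=(l[...,0]>.03)&(l[...,0]<.1)&(abs(l[...,1])<.07)&(l[...,2]>.11)&(l[...,2]<.17)
q=l[m];print(len(q))
c=q.mean(0);n=np.linalg.svd(q-c)[2][2];print(c,n,np.sort(abs((q-c)@n))[int(.8*len(q))])
E
```

```text
[0.64751327 0.26534087 0.21466509] [ 1.61807843  1.69107246 -0.93932936] 29.999174773693085 9.038072800475275
x 0.10838515910064966 y -0.0007160055561763654
th 1.9491456374578073 0.13406457730833102
to 1.92 [-0.40663685  0.05780207]
up dir [ 1.01696382e-04 -6.98242387e-04 -9.99999751e-01]
743
[0.09491942 0.00082182 0.12281508] [-0.94511501  0.00278857  0.32672593] 0.0019226221876181271
```

View pics/s2.png

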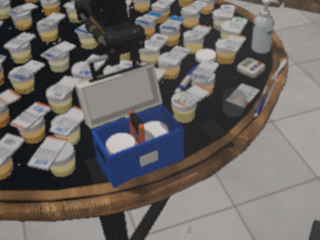

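The lid is open at about 1.92 rad (inner panel around (125,95)), and the carrier's grip shows at (140,132). Now I release the bar and back off upwards.

Call:
{"name": "send_rows", "arguments": {"motion": [[0, 0, 0, 0, 0, 0], [0, 0, 0, 0, 0, 0], [0, 0, 0, 0, 0, 0], [0, 0, -1, 0, 0, 0], [0, 0, -2, 0, 0, 0], [0, 0, -4, 0, 0, 0], [0, 0, -5, 0, 0, 0], [0, 0, 0, 0, 0, 0]], "claw": 3}}

```text
time: 8.2
tcp_pos: [0.6478, 0.2671, 0.3417]
orientation: [-0.0, 0.89, 0.456, 0.004]
contact_force: [0.1, -0.5, 0.2]
gripper_width: 0.348
finger_force: 0.0
```

Run:
```python
from h import *
s=manip.get_state(); print(s['tcp_pos'],s['gripper_width'])
for c in ["side","top"]:
    im,w=cloud(c); hsv=cv2.cvtColor(im,cv2.COLOR_RGB2HSV)
    l=np.stack([(w[...,:2]-O)@X,(w[...,:2]-O)@Y,w[...,2]],-1)
    m=(l[...,0]>.06)&(l[...,0]<.1)&(abs(l[...,1])<.07)&(l[...,2]>.11)&(l[...,2]<.17)
    q=l[m]; print(c,len(q))
    if c=="side":
        ce=q.mean(0);n=np.linalg.svd(q-ce)[2][2];print("lid angle",np.pi/2+np.arctan(abs(n[2]/n[0])))
    g=(abs(l[...,0])<.038)&(abs(l[...,1])<.02)&(l[...,2]>.105)&(l[...,2]<.14)
    q=l[g]; print("grip",len(q)); 
    if len(q): print(np.median(q,0),np.percentile(q,[2,98],0).round(4).tolist()); print(cv2.minAreaRect(q[:,:2].astype(np.float32)*1000))
    if c=="top": save(cv2.resize(im[90:240,110:310],(800,600)),"t2")
rows_to([*(O+X*.0),.33],54.1)
```

```text
[0.64779488 0.26711711 0.34172622] 0.3476512642125322
side 776
lid angle 1.9128680200230015
grip 187
[-0.01011603  0.00432704  0.12232838] [[-0.0297, -0.0034, 0.1063], [0.0235, 0.007, 0.1285]]
((-2.082141876220703, 1.6398372650146484), (57.27482604980469, 11.306991577148438), 1.9657893180847168)
top 0
grip 171
[-2.82347096e-05 -8.18717260e-04  1.24323405e-01] [[-0.0272, -0.0038, 0.1068], [0.0265, 0.0071, 0.1292]]
((-0.3167610168457031, 1.658371925354004), (12.357659339904785, 56.736759185791016), 87.90406036376953)
[0.0, -1.07, 0.07, 0.01, -0.0, -8.99]
[0.17, -1.06, 0.07, 0.01, -0.0, -8.99]
[0.34, -1.02, 0.07, 0.01, -0.0, -8.99]
[0.49, -0.96, 0.07, 0.01, -0.0, -8.99]
[0.63, -0.87, 0.07, 0.01, -0.0, -8.99]
[0.76, -0.76, 0.07, 0.01, -0.0, -8.99]
[0.87, -0.63, 0.07, 0.01, -0.0, -8.99]
[0.96, -0.49, 0.07, 0.01, -0.0, -8.99]
[1.02, -0.33, 0.07, 0.01, -0.0, -8.99]
[1.06, -0.17, 0.07, 0.01, -0.0, -8.99]
```

View pics/t2.png

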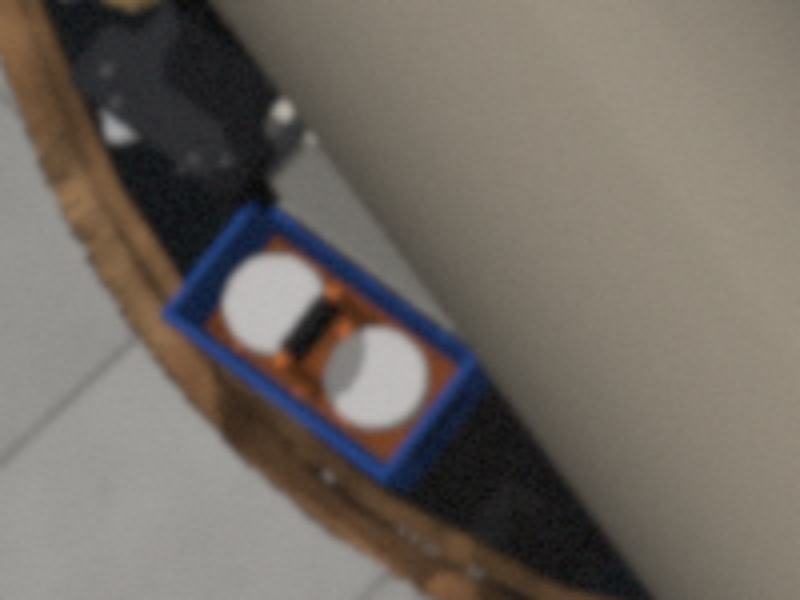

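Top view: the box is open with the black grip at (312,328) and a pot on either side, lying parallel to the box. The lid holds at 1.91 rad. I turn a quarter and go over the grip.

Call:
{"name": "send_rows", "arguments": {"motion": [[0, -1.1, 0, 0, 0, -9], [0.2, -1.1, 0, 0, 0, -9], [0.3, -1, 0, 0, 0, -9], [0.5, -1, 0, 0, 0, -9], [0.6, -0.9, 0, 0, 0, -9], [0.8, -0.8, 0, 0, 0, -9], [0.9, -0.6, 0, 0, 0, -9], [1, -0.5, 0, 0, 0, -9]], "claw": 4}}

```text
time: 9.3
tcp_pos: [0.5753, 0.3172, 0.3343]
orientation: [-0.0, 0.45, 0.893, -0.001]
contact_force: [-0.3, 0.1, -0.7]
gripper_width: 0.46
finger_force: 0.0
```

Call:
{"name": "send_rows", "arguments": {"motion": [[1, -0.3, 0, 0, 0, -9], [1.1, -0.2, 0, 0, 0, -9], [0, 0, 0, 0, 0, 0], [0, 0, 0, 0, 0, 0]]}}

```text
time: 9.8
tcp_pos: [0.5586, 0.3294, 0.3348]
orientation: [-0.0, 0.309, 0.951, -0.0]
contact_force: [-0.7, 0.2, 0.1]
gripper_width: 0.46
finger_force: 0.0
```

Run:
```python
from h import *
s=manip.get_state(); print(s['tcp_pos'],s['qpos'])
im,w=cloud("wrist"); save(im,"w3")
l=np.stack([(w[...,:2]-O)@X,(w[...,:2]-O)@Y,w[...,2]],-1)
g=(abs(l[...,0])<.038)&(abs(l[...,1])<.02)&(l[...,2]>.118)&(l[...,2]<.14)
q=l[g]; print("grip",len(q)); 
if len(q): print(np.median(q,0),np.percentile(q,[2,98],0).round(4).tolist()); print(cv2.minAreaRect(q[:,:2].astype(np.float32)*1000))
rows_to([*(O+X*-.001+Y*.0015),.115],54.1,6)
```

```text
[0.55864802 0.32936797 0.33478929] [ 0.060297    0.54970047 -1.05645864  1.1909839   0.47384334  1.64902198
  0.05658145]
grip 347
[-0.00067041  0.00231304  0.12629646] [[-0.0265, -0.003, 0.1216], [0.0279, 0.0077, 0.1283]]
((1.0514144897460938, 2.392820119857788), (10.782196044921875, 57.42735290527344), 89.891845703125)
[-0.0, 0.04, 3.66, -0.01, 0.0, -0.02]
[-0.0, 0.04, 3.66, -0.01, 0.0, -0.02]
[-0.0, 0.04, 3.66, -0.01, 0.0, -0.02]
[-0.0, 0.04, 3.66, -0.01, 0.0, -0.02]
[-0.0, 0.04, 3.66, -0.01, 0.0, -0.02]
[-0.0, 0.04, 3.66, -0.01, 0.0, -0.02]
```

View pics/w3.png

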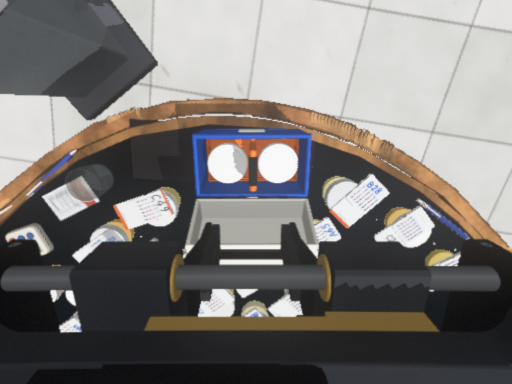

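Wrist view: the grip at (253,165) runs parallel to the box, and the lid leans away below it at (252,225). I go down onto the grip.

Call:
{"name": "send_rows", "arguments": {"motion": [[0, 0.1, 4.5, 0, 0, 0], [0, 0.1, 4.5, 0, 0, 0], [0, 0.1, 4, 0, 0, 0], [0, 0, 3.5, 0, 0, 0], [0, 0, 2.5, 0, 0, 0], [0, 0, 1.5, 0, 0, 0], [0, 0, 1.5, 0, 0, 0], [0, 0, 0, 0, 0, 0]]}}

```text
time: 10.85
tcp_pos: [0.5599, 0.332, 0.1145]
orientation: [-0.0, 0.308, 0.952, -0.0]
contact_force: [0.4, -0.5, 0.8]
gripper_width: 0.458
finger_force: 0.0
```

Run:
```python
from h import *
s=manip.get_state(); print(s['tcp_pos'],(s['tcp_pos'][:2]-O)@X,(s['tcp_pos'][:2]-O)@Y,s['contact_force'])
im,w=cloud("side"); save(cv2.resize(im[130:310,100:340],(800,600)),"s4")
```

```text
[0.55986665 0.33203076 0.11448955] -0.001755568799518557 0.001854240837821329 [ 0.361548   -0.53341132  0.76100929]
```

View pics/s4.png

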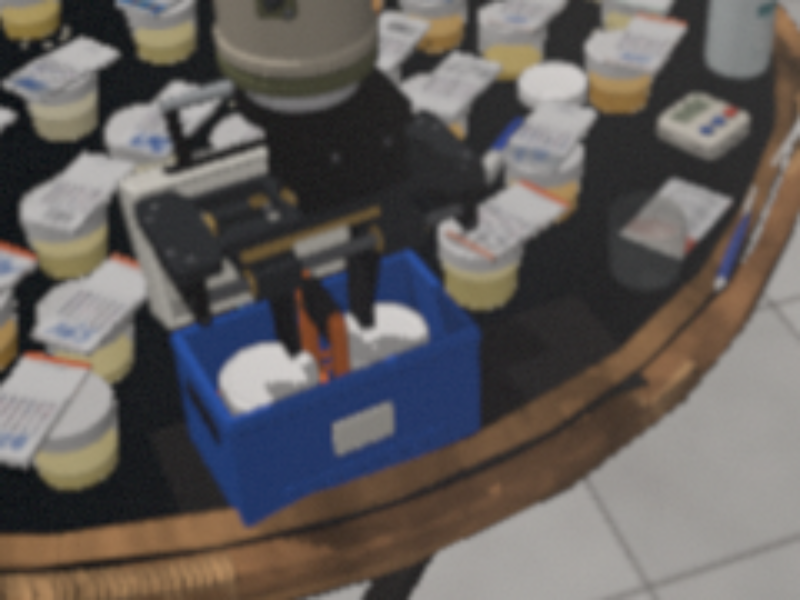

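The fingers stand either side of the orange and black handle (325,330), clear of both pot lids and of the lid behind. I close.

Call:
{"name": "send_rows", "arguments": {"motion": [[0, 0, 0, 0, 0, 0], [0, 0, 0, 0, 0, 0], [0, 0, 0, 0, 0, 0], [0, 0, 0, 0, 0, 0], [0, 0, 0, 0, 0, 0]], "claw": 0}}

```text
time: 11.52
tcp_pos: [0.5601, 0.3324, 0.1154]
orientation: [0.0, 0.307, 0.952, 0.0]
contact_force: [-0.3, 0.2, 1.3]
gripper_width: 0.134
finger_force: 30.0
```

Call:
{"name": "send_rows", "arguments": {"motion": [[0, 0, -0.5, 0, 0, 0], [0, 0, -0.8, 0, 0, 0], [0, 0, -1, 0, 0, 0], [0, 0, -1, 0, 0, 0]]}}

```text
time: 12.02
tcp_pos: [0.5601, 0.3325, 0.1492]
orientation: [0.0, 0.307, 0.952, 0.0]
contact_force: [-0.4, -0.5, -2.2]
gripper_width: 0.137
finger_force: 30.0
```

Call:
{"name": "send_rows", "arguments": {"motion": [[0, 0, -1.2, 0, 0, 0], [0, 0, -1.5, 0, 0, 0], [0, 0, -1.5, 0, 0, 0], [0, 0, -1.5, 0, 0, 0], [0, 0, -1.5, 0, 0, 0], [0, 0, -1.5, 0, 0, 0], [0, 0, -1.2, 0, 0, 0], [0, 0, -0.5, 0, 0, 0]]}}

```text
time: 13.02
tcp_pos: [0.5601, 0.3326, 0.2531]
orientation: [0.0, 0.307, 0.952, 0.0]
contact_force: [0.3, 1.0, -2.1]
gripper_width: 0.135
finger_force: 30.0
```

Call:
{"name": "send_rows", "arguments": {"motion": [[0, -0.2, 0, 0, 0, 0], [0, 0, 0, 0, 0, 0], [0, 0, 0, 0, 0, 0], [0, 0, 0, 0, 0, 0], [0, 0, 0, 0, 0, 0], [0, 0, 0, 0, 0, 0]]}}

```text
time: 13.78
tcp_pos: [0.5588, 0.3308, 0.2522]
orientation: [0.0, 0.307, 0.952, -0.0]
contact_force: [0.2, 0.7, -2.6]
gripper_width: 0.136
finger_force: 30.0
```

Run:
```python
from h import *
s=manip.get_state(); print(s['tcp_pos'],(s['tcp_pos'][:2]-O)@X,(s['tcp_pos'][:2]-O)@Y,s['contact_force'],s['ft_torque'],abs(s['joint_velocities']).max())
im,w=cloud("side"); save(cv2.resize(im[100:310,100:380],(800,600)),"s5")
l=np.stack([(w[...,:2]-O)@X,(w[...,:2]-O)@Y,w[...,2]],-1)
m=(l[...,0]>.05)&(l[...,0]<.1)&(abs(l[...,1])<.07)&(l[...,2]>.11)&(l[...,2]<.17)
q=l[m]; print("lid pts",len(q))
hsv=cv2.cvtColor(im,cv2.COLOR_RGB2HSV)
o=(hsv[...,0]<15)&(hsv[...,1]>150)&(abs(l[...,0])<.05)&(abs(l[...,1])<.09)&(l[...,2]>.11)
q=l[o];print("orange",len(q),np.percentile(q,[1,99],0).round(3).tolist())
f=q[q[:,0]<-.025]
for lo,hi in [(-.08,-.04),(-.02,.02),(.04,.08)]:
    k=f[(f[:,1]>lo)&(f[:,1]<hi)];print(len(k),np.percentile(k[:,2],[2,50]).round(4) if len(k) else "")
```

```text
[0.55880745 0.33078635 0.25218484] -0.0018830577575987472 0.00022451493542944174 [ 0.21063499  0.72441019 -2.63142972] [ 0.05295713 -0.10676731  0.02454042] 0.0019471724954373017
lid pts 120
orange 1215 [[-0.039, -0.072, 0.154], [0.031, 0.072, 0.259]]
127 [0.1546 0.1658]
364 [0.1547 0.1802]
184 [0.1545 0.1672]
```

View pics/s5.png

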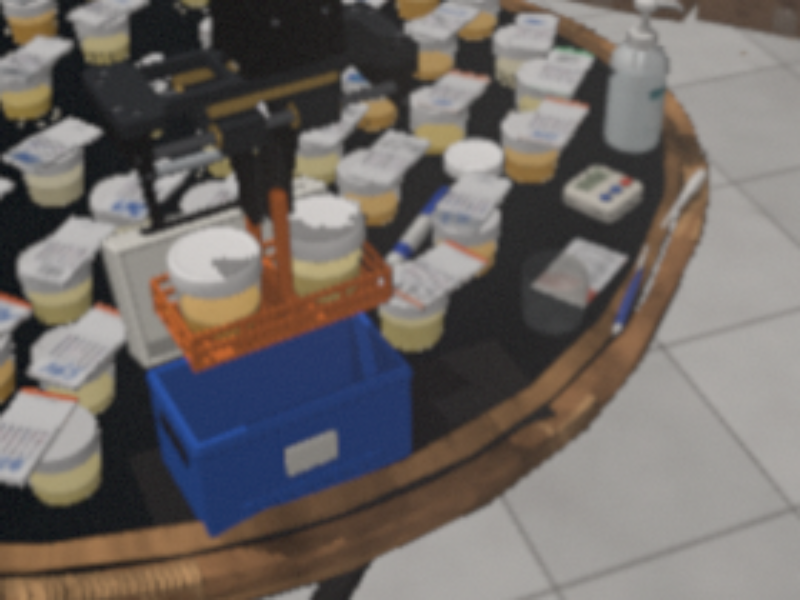

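The carrier hangs level at (275,305), with both pots in their wells, centred about 57 mm above the rim and clear of the lid. The lid is still open, so I hand in.

```bash
python3 -c "
from cell import manip
print(manip.sign_off())"
```

```text
the job is handed in; nothing more can be done
None
```

The job is handed in: the lid last measured about 1.91 rad (110°) and stayed open by itself, and the arm is holding the carrier with both pots level and still over the middle of the box, about 57 mm above the rim. I never touched the empty pot, marker or timer, and it took about 14 s of the 58 s allowed.

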